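Refit the drive cover of a bag sealer and hold it shut

TASK

Refit the blue cover on the open cream drive unit. First turn the orange quarter-turn fastener until its head points at both green marks on the rim, so that the slot in the cover will pass over it; then pick the cover up by its black handle, lower it squarely over the unit with the fastener standing through the slot, and press it down against the springy black gasket until it is fully home on the rim. Finish while still holding it pressed down with the gripper, ready for a colleague to lock it, and leave everything else on the table where it is.

Things in the scene. Friction and masses are not known exactly. Their poses are not given: they have to be found in the camera images.
- unit: fixed cream open-topped drive unit, 200 (x) x 140 (y) x 90 (z) mm, walls 12 mm, standing on the table; origin under the middle of its base, z up. The rim the cover must rest on is 90 mm above the origin. The fastener stands at x = +55 mm, y = 0; two green marks on the rim lie at x = +55 mm, one on each long (y) side. It may stand left or right, and yawed.
- fastener (a joint): turn of the fastener in rad about the upright axis, counter-clockwise seen from above; at 0 the long side of its head lies along the unit's x axis, at 1.571 along the unit's y axis, pointing at the green marks (aligned with the slot). It can be overturned to 1.95. It turns stiffly (about 0.05 N m) and stays where it is left.
- fastener_top (a point): centre of the top of the fastener's orange head: an upright block 36 mm long, 12 mm wide, with a black line along its length on top. The head's top is 125 mm above the unit's base (35 mm above the rim, 29 mm above the uncompressed gasket). The x axis of this point is the head's long direction.
- gasket (a joint): how far the black spring gasket ring just inside the rim is pressed down, in m: 0 free, its top then 6 mm proud of the rim; 0.006 level with the rim, as when the cover is fully home. It needs about 12 N for the full 6 mm; the cover's own weight (about 3.5 N) presses it only about 2 mm.
- cover: loose blue cover plate 190 (x) x 130 (y) x 5 mm, about 0.35 kg, lying flat on the table, handle up; origin under the middle of the plate. Its slot, edged in white, is a through hole 20 mm (x) by 44 mm (y) centred at x = +55 mm, y = 0. Fitted, its origin lies above the unit's origin by 90 mm, with its axes along the unit's.
- cover_handle (a point): middle of the black handle bar, on the cover's axis 42 mm above its underside. The bar runs 70 mm along the cover's x axis, 14 mm wide (y), 16 mm high, its underside 34 mm and its top 50 mm above the cover's underside, on two posts 10 mm long (x) and 12 mm wide at x = +-29 mm.
- cover_slot (a point): centre of the slot on the cover's underside, at x = +55 mm.
- carton: closed cardboard carton 170 x 130 x 100 mm; origin under the middle of its base. Bystander, to be left alone.
- tape: upright clear tape roll, 96 mm across, 48 mm tall; origin under the middle of its base. Bystander, to be left alone.
- sanitiser: white bottle, 64 mm across, 170 mm tall; origin under the middle of its base. Bystander, to be left alone.
- driver: screwdriver with red handle lying along x on the table; origin under the middle of its base. Bystander, to be left alone.
- grease: small can with red label, 66 mm across, 75 mm tall; origin under the middle of its base. Bystander, to be left alone.
- cup: blue mug 76 mm across, 85 mm tall; origin under the middle of its base. Bystander, to be left alone.
- roller: upright black rubber roller, 42 mm across, 60 mm tall; origin under the middle of its base. Bystander, to be left alone.
Things that resemble listed ones, but are neither listed nor needed, are in the scene too. Of the things that look like the cover, the larger one is meant. What is shaped like the unit but pink is not meant.

How it is judged:
On the way, in this order (a step that is already met when the one before it is completed fails the run):
1. the fastener is turned until its head points at the green marks (within 0.2 rad) while the cover still lies on the table (value of joint fastener between 1.371 and 1.771 rad and distance of cover from where it was at the start of the episode below 0.03 m), for 0.3 s.
2. the cover is picked up, well clear of the table (height (world z) of cover above 0.06 m and contact force between the fingers and cover above 1 N), for 0.1 s.
At the end, for the whole second after the job is handed in: Cover flat on the unit, centred within 10 mm, square within 0.12 rad, within 3 mm of the rim, fastener (within 0.3 rad of aligned) through its slot; gasket pressed in at least 4.5 of its 6 mm; the fingers still bear on the cover with over 3 N through the last second (value of joint gasket above 0.0045 m and z of cover in the frame of unit between 0.087 and 0.093 m and horizontal distance between cover and unit below 0.01 m and horizontal distance between cover_slot and fastener_top below 0.01 m and angle between the x axis of cover and the x axis of unit, either way round below 0.12 rad and angle between cover's own z axis and vertical below 0.05 rad and value of joint fastener between 1.271 and 1.871 rad and contact force between the fingers and cover above 3 N and linear speed of cover below 0.02 m/s); the arm keeps its last pose, push and grip.
It fails at once if a bystander is moved by more than 40 mm (distance of any of carton, tape, sanitiser, driver, grease, cup, roller from where it was at the start of the episode above 0.04 m).
It also fails if it takes over 51 s, if anything falls off the work surface, if the arm or the gripper's body presses on something with over 40 N, if the wrist force passes 120 N, or if a joint passes its speed limit or range.

ROBOT

A 6-joint arm with a two-finger parallel gripper is mounted at the origin on the work surface. World frame = base frame: x ahead of the robot, y to its left, z up, the work surface at z = 0. Lengths are in m, angles in rad, forces in N, time in s.
With the tool pointing down it reaches from about 0.425 to 0.95 m from the base axis. Payload 3.5 kg.
Tool frame: the origin (TCP) lies midway between the tips of the shut fingers; the grasp point (between the pads) lies 19 mm behind it (ctrl.hold_point_z is the distance from the TCP to the grasp point, in m); z points along the fingers, y is the line along which they close (so a half turn about z gives the same grasp; the last joint's range is limited). The gripper opens to 85 mm and grips with 20 to 120 N. Pads are 22 mm wide; open, the fingers measure 114 mm over their backs; the gripper's body (76 mm by 85 mm) begins 54 mm behind the grasp point. The pads swing forward as they close: fully open they stand 13 mm farther back than shut.
Start: joints at [1.038, 0.286, 1.577, -0, 1.279, -0.15], TCP at [0.252, 0.626, 0.231] pointing down, gripper open.
Joint ranges: [-2.77, 2.77], [-0.9, 2.22], [0.21, 2.48], [-1.53, 4.67], [0.24, 2.81], [-2.84, 2.84]. Speed limits (rad/s): [2.79, 2.79, 3.14, 3.14, 3.14, 3.14].

INTERFACE

Orientations are given as a unit quaternion [x, y, z, w].
In Python, from plant import readout, cams, sign_off, ctrl gives the robot as it stands. The module is installed in compiled form; this text tells all that it offers.
- The arm moves only by the tool step_arm, never from a script. Its argument "increments" is a list of rows, each a list of 2 entries, a list of its own where there are three numbers: the shift along the world's x, y, z in mm, then the turn, a rotation vector about the world's x, y, z in rad. In form: [[[x, y, z], [rx, ry, rz]], ...]. A call has 1 to 8 rows; each row shifts and turns the commanded pose from where the row before left it; what a row does not reach is not made up. A row lasts 1/12 s, in which the tool goes at most 41.7 mm and 7.16 degrees, less where a joint would pass 70% of its speed; a pose out of reach is approached as far as the arm can. A call is refused whole if a number of a shift passes 41.7 or a number of a turn 0.125, either way. A call with a gripper value outside its range is refused whole. "fingers" is the opening, from -1 (shut) to 1 (fully open), set as the call begins (left out, the last holds). The fingers move at their own pace and stop on an object; "grip_force" is the grip in N (left out, the last holds). Time passes only in rows, so rows that do not move let the fingers close. It gives the time, the measured TCP pose, the force, the opening and the grip force at its end, in the units of the state.
- readout.get_state(): the state, without advancing time (a new reading comes with each control period).
- cams.read_camera(name): name is "scene" or "side" or "wrist"; returns the picture (384x512x3 uint8, red, green, blue); there is no depth.
- cams.get_calibration(name): a dict with "fx", "fy", "cx", "cy" (pixels), "eye" and "rotation" of the camera in the world; the wrist camera has in their place "T_tool_cam" (4x4, takes a point from camera to tool coordinates, whose origin is the TCP and whose axes are the flange's). Camera axes: x right, y up, looking along -z (the intrinsics and any distortion apply to the point x, -y, -z); pixel columns grow to the right and rows downward; lengths in m; the calibration is good to about 2 mm. The wrist camera is an equidistant fisheye: a pixel r from the principal point sees the ray r / f radians off the axis. A picture is of the moment at which its call begins: read the wrist's pose just before it. get_calibration takes no time and is no camera call.
- sign_off(): hands the job in; it is judged then, once.
The state is a dict: "time": time; "qpos": joint angles; "dq": joint speeds; "joint_efforts": joint torques, N m; "eef_pos": TCP position; "tcp_rot": TCP orientation; "contact_force": force on the tool from outside, world axes, zero at the start; "wrist_torque": the same for the moment, N m; "opening": opening from 0.0 (shut) to 1.0 (fully open); "finger_force": force on a finger pad.
Only numpy, scipy, OpenCV 4.12 (cv2) and the standard library are available. Lean on these libraries where they do the work, as an engineer would, in place of code of your own. Each camera call takes 0.05 s, during which the arm holds its last target. There are 200 camera calls.

## Working session

There is one attempt and no reset: what is moved stays moved. The work goes in short steps, Python scripts to look and compute and a tool call to move; the robot and the scene stay as the last step left them, time stands still between calls to the robot, and variables do not carry over. Pictures are saved under pics/ and viewed, at most 10 in all, crops included, and the job is handed in when it is done.

Besides the shell and the picture viewer there is one more tool, called after "Request:" as a command line: name --argument value ..., lists and objects as JSON in quotes. step_arm: Moves the arm, as the interface text tells. Its arguments: {"type":"object","properties":{"increments":{"type":"array","items":{"type":"array"}},"fingers":{"type":"number"},"grip_force":{"type":"number"}},"required":["increments"]}

```bash
mkdir -p pics; python3 - <<'E'
from plant import readout,cams,ctrl
import cv2,numpy as np
for n in ["scene","side"]:
    im=cams.read_camera(n); cv2.imwrite(f"pics/{n}0.png",cv2.resize(im[:,:,::-1],(800,600),interpolation=cv2.INTER_CUBIC)); np.save(f"pics/{n}0.npy",im)
    print(n,cams.get_calibration(n))
print(cams.get_calibration("wrist"),ctrl.hold_point_z)
s=readout.get_state();print(s)
E
```

```text
scene {'fx': 477.1057578495717, 'fy': 477.1057578495717, 'cx': 256.2821690844487, 'cy': 188.51962820960853, 'eye': array([1.11765039, 0.85006915, 1.28413084]), 'rotation': array([0.10052218, 0.33901086, 0.89436042, 0.27401892])}
side {'fx': 436.7239809756073, 'fy': 436.7239809756073, 'cx': 251.14298476739424, 'cy': 193.38291239668956, 'eye': array([ 0.30059889, -1.02370444,  1.22351705]), 'rotation': array([ 0.36206785, -0.04684138, -0.09237704,  0.92637964])}
{'fx': 297.3186396354542, 'fy': 297.3186396354542, 'cx': 249.8981207519984, 'cy': 185.9814743813656, 'T_tool_cam': array([[ 7.66168727e-04,  9.63205764e-01,  2.68763966e-01,
         6.74642317e-02],
       [ 9.99999698e-01, -7.02595005e-04, -3.32726665e-04,
        -1.47203021e-04],
       [-1.31652022e-04,  2.68764139e-01, -9.63206011e-01,
        -1.41597828e-01],
       [ 0.00000000e+00,  0.00000000e+00,  0.00000000e+00,
         1.00000000e+00]])} 0.0187
{'time': 0.1, 'qpos': array([ 1.03799918e+00,  2.87149651e-01,  1.57803752e+00, -2.60075624e-05,
        1.27856695e+00, -1.49987278e-01]), 'dq': array([-0.00034177, -0.00314514, -0.00419356,  0.00215627, -0.00085538,
        0.0006155 ]), 'joint_efforts': array([ 3.34871329e-04, -4.07295728e+01, -2.93699455e+01, -1.40666712e-04,
        3.42468411e-03, -2.62166353e-06]), 'eef_pos': array([0.25179925, 0.62564099, 0.23003334]), 'tcp_rot': array([ 1.90234557e-01,  9.81738074e-01, -1.02252811e-03, -3.50097579e-04]), 'contact_force': array([ 0.3173706 ,  0.26252578, -0.84370686]), 'wrist_torque': array([ 0.00427105, -0.06087107,  0.00053194]), 'finger_force': 0.0, 'opening': 0.9946336527730336}
```

View pics/scene0.png

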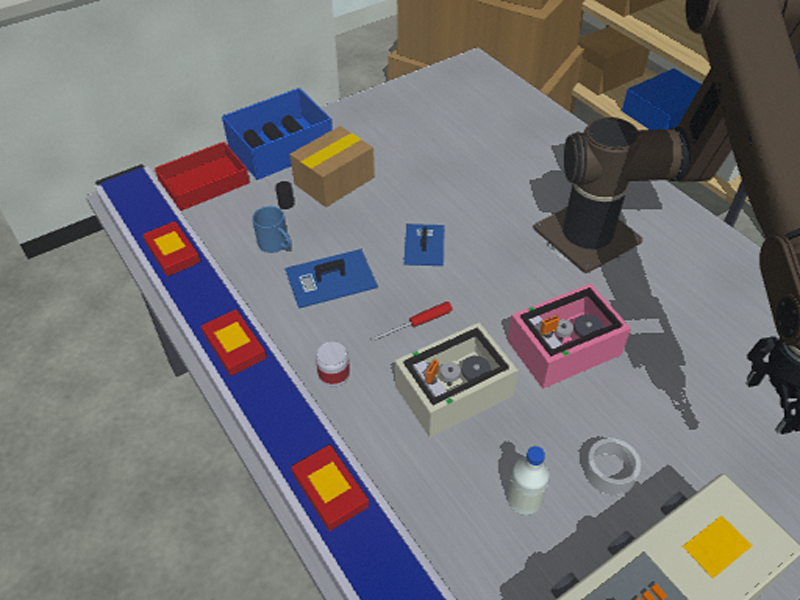

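View pics/side0.png

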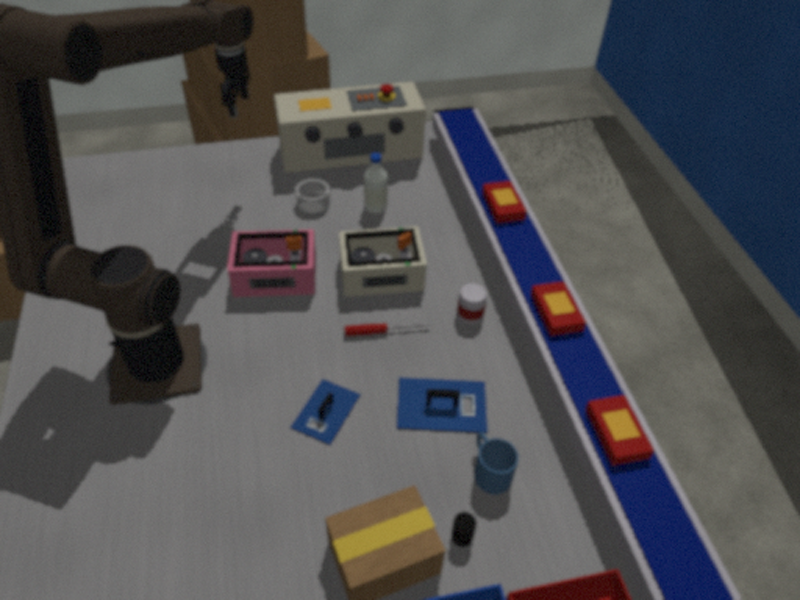

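The scene view shows two units, cream at (455,378) and pink at (570,335). The cream one matches the description. There are two blue plates, a larger one at (332,278) and a smaller one at (425,245), and the larger is meant. I'll enlarge both to confirm them and get corner pixels.

```bash
cat > h.py <<'E'
import numpy as np,cv2
from scipy.spatial.transform import Rotation as R
from plant import cams,readout
F=np.diag([1.,-1,-1])
def project(n,P):
    c=cams.get_calibration(n);P=np.atleast_2d(P)
    q=(P-c['eye'])@R.from_quat(c['rotation']).as_matrix()@F
    return q[:,:2]/q[:,2:]*[c['fx'],c['fy']]+[c['cx'],c['cy']]
def ray(n,uv,z):
    c=cams.get_calibration(n);uv=np.atleast_2d(np.array(uv,float))
    d=np.c_[(uv-[c['cx'],c['cy']])/[c['fx'],c['fy']],np.ones(len(uv))]@F@R.from_quat(c['rotation']).as_matrix().T
    return c['eye']+d*((z-c['eye'][2])/d[:,2])[:,None]
def wray(uv,z,s):
    c=cams.get_calibration('wrist');uv=np.atleast_2d(np.array(uv,float))
    K=np.array([[c['fx'],0,c['cx']],[0,c['fy'],c['cy']],[0,0,1]])
    p=cv2.fisheye.undistortPoints(uv[:,None],K,np.zeros(4))[:,0]
    T=np.eye(4);T[:3,:3]=R.from_quat(s['tcp_rot']).as_matrix();T[:3,3]=s['eef_pos'];T=T@c['T_tool_cam']
    d=np.c_[p,np.ones(len(p))]@F@T[:3,:3].T
    return T[:3,3]+d*((z-T[2,3])/d[:,2])[:,None]
def wproj(P,s):
    c=cams.get_calibration('wrist')
    K=np.array([[c['fx'],0,c['cx']],[0,c['fy'],c['cy']],[0,0,1]])
    T=np.eye(4);T[:3,:3]=R.from_quat(s['tcp_rot']).as_matrix();T[:3,3]=s['eef_pos'];T=T@c['T_tool_cam']
    q=(np.atleast_2d(P)-T[:3,3])@T[:3,:3]@F
    return cv2.fisheye.distortPoints((q[:,:2]/q[:,2:])[:,None],K,np.zeros(4))[:,0]
def pl(x,y,yaw,pts):
    c,s=np.cos(yaw),np.sin(yaw);p=np.array(pts,float)
    return np.c_[x+c*p[:,0]-s*p[:,1],y+s*p[:,0]+c*p[:,1],p[:,2]]
E
python3 - <<'E'
import numpy as np,cv2
a=np.load('pics/scene0.npy')[:,:,::-1]
c1=cv2.resize(a[200:284,245:340],None,fx=6,fy=6,interpolation=cv2.INTER_CUBIC)[:, :]  # 570x504
c2=cv2.resize(a[155:200,178:290],None,fx=5,fy=5,interpolation=cv2.INTER_CUBIC)
c1=cv2.resize(c1,(380,336)) ; 
c1=cv2.resize(a[200:284,245:340],None,fx=4,fy=4,interpolation=cv2.INTER_CUBIC)
c2=cv2.resize(a[145:205,175:275],None,fx=4,fy=4,interpolation=cv2.INTER_CUBIC)
o=np.zeros((336,785,3),np.uint8);o[:336,:380]=c1;o[:240,385:785]=c2
cv2.imwrite('pics/crop1.png',o)
E
```

```text
(no output)
```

View pics/crop1.png

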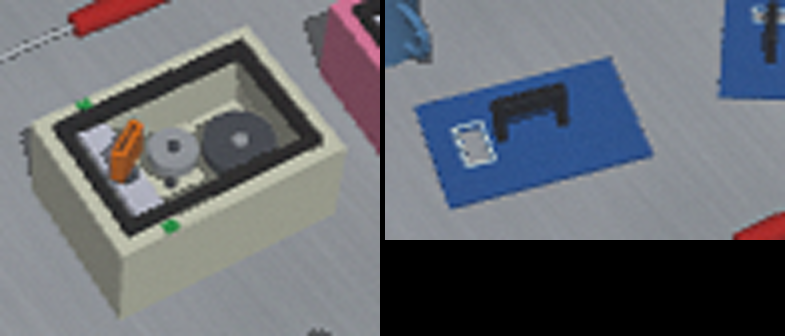

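The crop shows the cream unit with green marks at (85,104) and (170,227), and the orange head at (126,150). On the right is the larger blue cover, with its slot near (474,144) and handle near (530,105). Next I fit the poses.

```bash
python3 - <<'E'
from h import *
from scipy.optimize import least_squares
u=np.array([[33,125],[125,255],[346,150],[250,27]])/4+[244.6,199.6]
g=np.array([[85,104],[170,227]])/4+[244.6,199.6]
c=(np.array([[415,107],[452,208],[653,156],[611,58]])-[385,0])/4+[174.6,144.6]
sl=(np.array([[452,126],[482,121],[496,163],[465,166]])-[385,0])/4+[174.6,144.6]
for nm,p,z,L,W,f in[('unit',u,.09,.2,.14,(g,.09)),('cover',c,.005,.19,.13,(sl,.005))]:
    P=ray('scene',p,z);print(nm,P[:,:2].round(4).tolist(),[round(float(np.linalg.norm(P[i]-P[i-1])),4) for i in range(4)])
    Q=ray('scene',*f);m=Q.mean(0);ctr=P.mean(0);d=m-ctr
    print(' feature',Q[:,:2].round(4).tolist(),'dist',np.linalg.norm(d),'yaw feat',np.arctan2(d[1],d[0]))
    L2,W2=L/2,W/2
    K=[[L2,W2,z],[L2,-W2,z],[-L2,-W2,z],[-L2,W2,z]]
    best=None
    for o in range(4):
        KK=np.roll(K,o,0)
        for s in(1,-1):
            KK2=KK[::s]
            r=least_squares(lambda v:(project('scene',pl(*v,KK2))-p).ravel(),[*ctr[:2],np.arctan2(d[1],d[0])])
            if best is None or r.cost<best.cost:best=r
    print(' fit',best.x.round(4),'cost',best.cost)
h=np.array([[137,125],[118,155],[132,121],[145,124],[111,150],[125,156]])/4+[244.6,199.6]
H=ray('scene',h,.125);print(H[:,:2].round(4).tolist())
E
```

```text
unit [[0.6418, 0.1112], [0.6514, 0.2471], [0.4569, 0.2654], [0.4427, 0.1282]] [0.1998, 0.1363, 0.1953, 0.1379]
 feature [[0.597, 0.1171], [0.6097, 0.246]] dist 0.05549021120522825 yaw feat -0.1153810724305014
 fit [ 0.548   0.1877 -0.0879] cost 0.9003593921619594
cover [[0.6735, -0.3148], [0.7046, -0.1876], [0.5247, -0.1397], [0.49, -0.267]] [0.1897, 0.131, 0.1862, 0.1319]
 feature [[0.6568, -0.2744], [0.631, -0.2644], [0.6461, -0.2121], [0.6709, -0.2247]] dist 0.055572819359802565 yaw feat -0.30416029726158755
 fit [ 0.5981 -0.2273 -0.2536] cost 0.32482648607612713
[[0.5912, 0.1767], [0.6189, 0.1912], [0.5921, 0.1716], [0.5857, 0.1794], [0.6206, 0.1845], [0.6151, 0.1948]]
```

Request:
step_arm --increments '[[[0,0,5],[0,0,-0.12]],[[22,-28,5],[0,0,-0.12]],[[22,-28,5],[0,0,-0.12]],[[22,-28,5],[0,0,-0.12]],[[22,-28,0],[0,0,-0.12]],[[22,-28,0],[0,0,-0.12]],[[22,-28,0],[0,0,-0.12]],[[22,-28,0],[0,0,-0.12]]]' --fingers 1

```text
time: 0.77
eef_pos: [0.4066, 0.4285, 0.2508]
tcp_rot: [0.624, 0.781, -0.0, -0.0]
contact_force: [0.6, 0.7, -0.3]
opening: 0.997
finger_force: 0.0
```

Request:
step_arm --increments '[[[22,-28,0],[0,0,-0.12]],[[22,-28,0],[0,0,-0.12]],[[22,-28,0],[0,0,-0.12]],[[22,-28,0],[0,0,-0.12]],[[22,-28,0],[0,0,-0.12]],[[22,-28,0],[0,0,-0.12]],[[22,-28,0],[0,0,-0.12]],[[22,-28,0],[0,0,-0.12]]]'

```text
time: 1.43
eef_pos: [0.5826, 0.2045, 0.2507]
tcp_rot: [0.915, 0.404, -0.0, -0.0]
contact_force: [0.8, 0.2, -0.8]
opening: 1.001
finger_force: 0.0
```

Request:
step_arm --increments '[[[22,-23,0],[0,0,-0.12]],[[0,0,0],[0,0,-0.12]],[[0,0,0],[0,0,-0.12]],[[0,0,0],[0,0,0]],[[0,0,0],[0,0,0]],[[0,0,0],[0,0,0]]]'

```text
time: 1.93
eef_pos: [0.6037, 0.1834, 0.251]
tcp_rot: [0.971, 0.239, -0.0, -0.0]
contact_force: [-0.1, 0.4, 0.7]
opening: 1.004
finger_force: 0.0
```

```bash
python3 - <<'E'
from h import *
s=readout.get_state();np.save('pics/w1s.npy',s,allow_pickle=True)
im=cams.read_camera('wrist');np.save('pics/w1.npy',im)
cv2.imwrite('pics/w1.png',cv2.resize(im[:,:,::-1],(768,576),interpolation=cv2.INTER_CUBIC))
print(s['time'],s['eef_pos'],R.from_quat(s['tcp_rot']).as_matrix().round(4).tolist(),s['qpos'],s['opening'])
for n,P in[('unit corners',pl(.548,.1877,-.0879,[[.1,.07,.09],[.1,-.07,.09],[-.1,-.07,.09],[-.1,.07,.09]])),('fast',[[.603,.183,.125]])]: print(n,(wproj(P,s)*1.5).round(0).tolist())
E
```

```text
1.9333 [0.60374051 0.18341498 0.25097981] [[0.8861, 0.4634, -0.0006], [0.4634, -0.8861, -0.0001], [-0.0006, -0.0002, -1.0]] [ 1.34347776e-01  1.76737869e-01  1.67058581e+00 -2.17038859e-05
  1.29485711e+00  1.22327449e+00] 1.0041155891503546
unit corners [[323.0, 149.0], [491.0, 259.0], [345.0, 454.0], [197.0, 372.0]]
fast [[374.0, 270.0]]
```

View pics/w1.png

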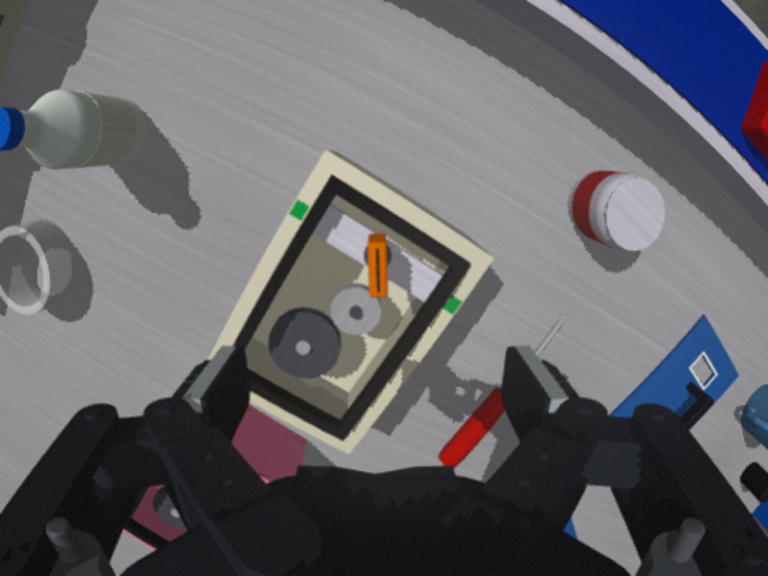

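The wrist view shows the unit corners at (328,151), (493,257) and (349,453). The green marks are at (300,209) and (452,304), and the black line on the head runs from (377,246) to (379,294). I'll refine with these.

```bash
python3 - <<'E'
from h import *
from scipy.optimize import least_squares
s=np.load('pics/w1s.npy',allow_pickle=True).item()
p=np.array([[328,151],[493,257],[349,453],[300,209],[452,304]])/1.5
K=[[.1,.07,.09],[.1,-.07,.09],[-.1,-.07,.09],[.055,.064,.09],[.055,-.064,.09]]
r=least_squares(lambda v:(wproj(pl(*v,K),s)-p).ravel(),[.548,.1877,-.088]);print('unit',r.x.round(4),r.fun.round(1))
print('fastener exp',pl(*r.x,[[.055,0,.125]]).round(4))
# orange mask at head top
im=np.load('pics/w1.npy');hsv=cv2.cvtColor(im,cv2.COLOR_RGB2HSV)
m=cv2.inRange(hsv,(5,150,150),(22,255,255));m[:150]=0;m[200:]=0;m[:,:240]=0;m[:,265:]=0
print(cv2.minAreaRect(np.argwhere(m)[:,::-1].astype(np.float32)))
H=wray(np.array([[377,246],[379.5,295]])/1.5,.125,s);print(H,H.mean(0));d=H[1]-H[0];print('len',np.linalg.norm(d),'ang',np.arctan2(d[1],d[0])%np.pi, 'tool y ang',np.arctan2(*R.from_quat(s['tcp_rot']).as_matrix()[1::-1,1]))
E
```

```text
unit [ 0.5495  0.1851 -0.0846] [-1.1 -1.5  1.2  0.6 -0.2  0.9 -0.3  0.2  0.4  0.3]
fastener exp [[0.6043 0.1805 0.125 ]]
((251.0, 177.0), (40.0, 12.0), 90.0)
[[0.61751017 0.18851787 0.125     ]
 [0.59045136 0.17251961 0.125     ]] [0.60398077 0.18051874 0.125     ]
len 0.03143443430698817 ang 0.533953528387975 tool y ang -1.088920849034845
```

Request:
step_arm --increments '[[[0,-3,-30],[0,0,0.05]],[[0,0,-30],[0,0,0]],[[0,0,-30],[0,0,0]],[[0,0,-30],[0,0,0]],[[0,0,-14],[0,0,0]],[[0,0,-14],[0,0,0]],[[0,0,0],[0,0,0]],[[0,0,0],[0,0,0]]]'

```text
time: 2.65
eef_pos: [0.6044, 0.1804, 0.1038]
tcp_rot: [0.965, 0.262, 0.0, 0.0]
contact_force: [0.1, 1.0, 0.1]
opening: 1.004
finger_force: 0.0
```

Request:
step_arm --increments '[[[0,0,0],[0,0,0]],[[0,0,0],[0,0,0]],[[0,0,0],[0,0,0]],[[0,0,0],[0,0,0]],[[0,0,0],[0,0,0]],[[0,0,0],[0,0,0]],[[0,0,0],[0,0,0]],[[0,0,0],[0,0,0]]]' --fingers -1 --grip_force 30

```text
time: 3.32
eef_pos: [0.6035, 0.1814, 0.104]
tcp_rot: [0.965, 0.261, -0.0, -0.001]
contact_force: [-3.8, 3.4, 4.6]
opening: 0.132
finger_force: 33.1
```

Request:
step_arm --increments '[[[0,0,0],[0,0,0.1]],[[0,0,0],[0,0,0.1]],[[0,0,0],[0,0,0.1]],[[0,0,0],[0,0,0.1]],[[0,0,0],[0,0,0.1]],[[0,0,0],[0,0,0.1]],[[0,0,0],[0,0,0.1]],[[0,0,0],[0,0,0.1]]]'

```text
time: 3.98
eef_pos: [0.6035, 0.1815, 0.104]
tcp_rot: [0.786, 0.618, 0.0, -0.001]
contact_force: [-3.6, 4.5, 4.2]
opening: 0.13
finger_force: 33.1
```

Request:
step_arm --increments '[[[0,0,0],[0,0,0.1]],[[0,0,0],[0,0,0.06]],[[0,0,0],[0,0,0]],[[0,0,0],[0,0,0]],[[0,0,0],[0,0,0]],[[0,0,0],[0,0,0]]]'

```text
time: 4.48
eef_pos: [0.6035, 0.1815, 0.104]
tcp_rot: [0.735, 0.678, 0.0, -0.001]
contact_force: [-2.7, 4.6, 3.4]
opening: 0.132
finger_force: 33.1
```

Request:
step_arm --increments '[[[0,0,0],[0,0,0]],[[0,0,0],[0,0,0]],[[0,0,0],[0,0,0]],[[0,0,0],[0,0,0]],[[0,0,0],[0,0,0]],[[0,0,0],[0,0,0]],[[0,0,0],[0,0,0]]]' --fingers 1

```text
time: 5.07
eef_pos: [0.6041, 0.18, 0.1032]
tcp_rot: [0.736, 0.677, -0.0, 0.0]
contact_force: [-0.2, 0.0, 0.4]
opening: 1.001
finger_force: 0.0
```

Request:
step_arm --increments '[[[0,0,15],[0,0,0]],[[0,0,30],[0,0,0]],[[0,0,35],[0,0,0]],[[0,0,35],[0,0,0]],[[0,0,32],[0,0,0]],[[0,0,0],[0,0,0]],[[0,0,0],[0,0,0]],[[0,0,0],[0,0,0]]]'

```text
time: 5.73
eef_pos: [0.6037, 0.1801, 0.2498]
tcp_rot: [0.736, 0.678, -0.0, -0.0]
contact_force: [-0.2, -0.5, -0.8]
opening: 0.999
finger_force: 0.0
```

```bash
python3 - <<'E'
from h import *
s=readout.get_state();np.save('pics/w2s.npy',s,allow_pickle=True)
im=cams.read_camera('wrist');np.save('pics/w2.npy',im)
cv2.imwrite('pics/w2.png',cv2.resize(im[80:280,130:380,::-1],(750,600),interpolation=cv2.INTER_CUBIC))
print(s['time'],s['eef_pos'],s['qpos'])
E
```

```text
5.7333 [0.60374723 0.18005755 0.24980093] [ 1.29005501e-01  1.75501848e-01  1.67416133e+00 -3.97315909e-05
  1.29260004e+00  2.11053495e-01]
```

View pics/w2.png

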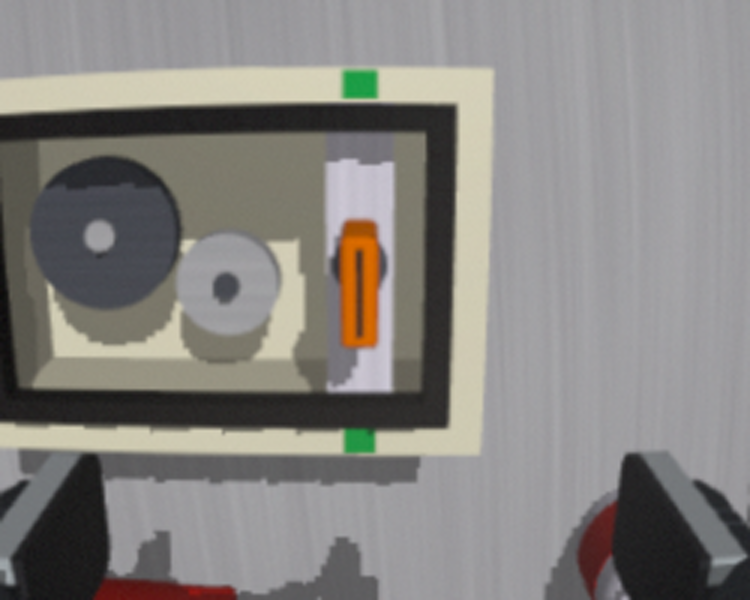

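The head's long axis lies on the line through both green marks at (360,84) and (359,440), so it is aligned. Next I go over the cover.

Request:
step_arm --increments '[[[0,-37,0],[0,0,0.116]],[[0,-37,0],[0,0,0.116]],[[0,-37,0],[0,0,0.116]],[[0,-37,0],[0,0,0.116]],[[0,-37,0],[0,0,0.116]],[[0,-37,0],[0,0,0.116]],[[0,-37,0],[0,0,0.116]],[[0,-37,0],[0,0,0.116]]]'

```text
time: 6.45
eef_pos: [0.6028, -0.1173, 0.2476]
tcp_rot: [0.352, 0.936, 0.0, -0.002]
contact_force: [1.1, 0.7, 0.7]
opening: 1.003
finger_force: 0.0
```

Request:
step_arm --increments '[[[0,-37,0],[0,0,0.116]],[[0,-37,0],[0,0,0.116]],[[-6,-37,0],[0,0,0.116]],[[0,0,0],[0,0,0.116]],[[0,0,0],[0,0,0]],[[0,0,0],[0,0,0]],[[0,0,0],[0,0,0]]]'

```text
time: 7.03
eef_pos: [0.5978, -0.2257, 0.2488]
tcp_rot: [0.131, 0.991, 0.001, -0.001]
contact_force: [0.5, 0.0, -0.7]
opening: 1.002
finger_force: 0.0
```

```bash
python3 - <<'E'
from h import *
from scipy.optimize import least_squares
s=np.load('pics/w2s.npy',allow_pickle=True).item()
p=np.array([[494,68],[481,455],[360,84],[359,440]])/3+[129.7,79.7]
K=[[.1,.07,.09],[.1,-.07,.09],[.055,.064,.09],[.055,-.064,.09]]
for o in(K,[[x,-y,z] for x,y,z in K]):
    r=least_squares(lambda v:(wproj(pl(*v,o),s)-p).ravel(),[.549,.186,-.085]);print('unit',r.x.round(4),r.cost,pl(*r.x,[[.055,0,.125]]).round(4))
H=wray(np.array([[360,248],[360,338]])/3+[129.7,79.7],.125,s);d=H[1]-H[0];print('head',H.mean(0),np.arctan2(d[1],d[0])%np.pi)
s=readout.get_state();np.save('pics/w3s.npy',s,allow_pickle=True)
im=cams.read_camera('wrist');np.save('pics/w3.npy',im)
cv2.imwrite('pics/w3.png',cv2.resize(im[60:300,90:410,::-1],(800,600),interpolation=cv2.INTER_CUBIC))
print(s['time'],s['eef_pos'],s['qpos'],'ty',np.arctan2(*R.from_quat(s['tcp_rot']).as_matrix()[1::-1,1]))
E
```

```text
unit [ 0.5485  0.1856 -0.083 ] 0.05873633974552044 [[0.6033 0.181  0.125 ]]
unit [0.7031 0.1713 3.0493] 3641.5196053807144 [[0.6484 0.1763 0.125 ]]
head [0.60344796 0.18128717 0.125     ] 1.4893602377690645
7.0333 [ 0.59775665 -0.22570937  0.24884531] [-5.19719539e-01  1.96727993e-01  1.65149699e+00  2.56474763e-04
  1.29590740e+00 -1.82828048e+00] ty 1.3084899514295985
```

View pics/w3.png

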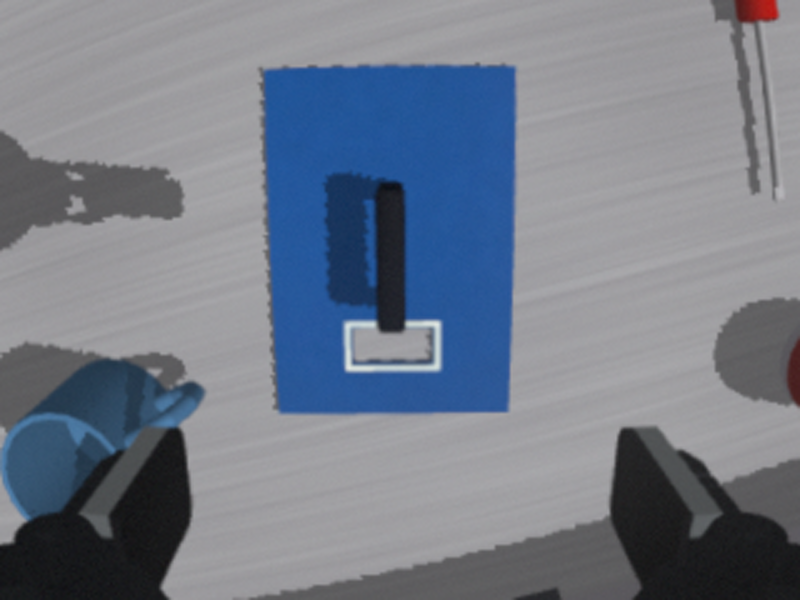

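Cover corners are at (262,68), (515,66), (509,411) and (279,411). The handle bar runs from (391,183) to (391,331), with the slot at (393,346). Fitting the cover pose next.

```bash
python3 - <<'E'
from h import *
from scipy.optimize import least_squares
s=np.load('pics/w3s.npy',allow_pickle=True).item()
p=np.array([[262,68],[515,66],[509,411],[279,411],[393,346]])/2.5+[89.8,59.8]
W=wray(p,.005,s);print(W.round(4)[:,:2].tolist())
K=[[-.095,-.065,.005],[-.095,.065,.005],[.095,.065,.005],[.095,-.065,.005],[.055,0,.005]]
for o in(K,[[x,-y,z] for x,y,z in K]):
    r=least_squares(lambda v:(wproj(pl(*v,o),s)-p).ravel(),[.598,-.227,-.254]);print('cover',r.x.round(4),r.cost)
H=wray(np.array([[391,183],[391,331]])/2.5+[89.8,59.8],.05,s);d=H[1]-H[0];print('handle',H.mean(0),np.linalg.norm(d),np.arctan2(d[1],d[0]))
E
```

```text
[[0.4895, -0.2705], [0.5226, -0.1444], [0.706, -0.1909], [0.6724, -0.3167], [0.6516, -0.2441]]
cover [ 0.5978 -0.2306 -0.251 ] 0.7512254809610802
cover [ 0.6009 -0.2321 -0.2346] 18648.376296456518
handle [ 0.59609293 -0.22969486  0.05      ] 0.07061943286512332 -0.26422675821413943
```

Request:
step_arm --increments '[[[-1,-4,-37],[0,0,0.01]],[[0,0,-37],[0,0,0]],[[0,0,-37],[0,0,0]],[[0,0,-37],[0,0,0]],[[0,0,-37],[0,0,0]],[[0,0,-27],[0,0,0]],[[0,0,-15],[0,0,0]],[[0,0,0],[0,0,0]]]'

```text
time: 7.75
eef_pos: [0.5945, -0.2282, 0.0188]
tcp_rot: [0.125, 0.992, 0.002, -0.004]
contact_force: [-0.9, -0.2, -0.3]
opening: 1.002
finger_force: 0.0
```

Request:
step_arm --increments '[[[0,0,0],[0,0,0]],[[0,0,0],[0,0,0]],[[0,0,0],[0,0,0]],[[0,0,0],[0,0,0]],[[0,0,0],[0,0,0]],[[0,0,0],[0,0,0]],[[0,0,0],[0,0,0]],[[0,0,0],[0,0,0]]]' --fingers -1 --grip_force 90

```text
time: 8.42
eef_pos: [0.5979, -0.2313, 0.0249]
tcp_rot: [0.125, 0.992, -0.0, 0.001]
contact_force: [-1.2, 0.7, 6.0]
opening: 0.145
finger_force: 89.5
```

Request:
step_arm --increments '[[[0,0,15],[0,0,0]],[[0,0,25],[0,0,0]],[[0,0,30],[0,0,0]],[[0,0,35],[0,0,0]],[[0,0,35],[0,0,0]],[[0,0,35],[0,0,0]],[[0,0,30],[0,0,0]],[[0,0,15],[0,0,0]]]'

```text
time: 9.08
eef_pos: [0.5979, -0.2314, 0.2484]
tcp_rot: [0.125, 0.992, -0.001, 0.003]
contact_force: [0.0, 0.4, -2.5]
opening: 0.144
finger_force: 88.4
```

Request:
step_arm --increments '[[[0,15,0],[0,0,0]],[[-4,30,0],[0,0,0.015]],[[-4,35,0],[0,0,0.015]],[[-4,35,0],[0,0,0.015]],[[-4,35,0],[0,0,0.015]],[[-4,35,0],[0,0,0.015]],[[-4,35,0],[0,0,0.015]],[[-4,35,0],[0,0,0.015]]]'

```text
time: 9.75
eef_pos: [0.5667, 0.0267, 0.2407]
tcp_rot: [0.072, 0.997, 0.0, -0.002]
contact_force: [0.5, -0.6, -2.5]
opening: 0.144
finger_force: 88.3
```

Request:
step_arm --increments '[[[-4,35,0],[0,0,0.015]],[[-4,35,0],[0,0,0.015]],[[-4,35,0],[0,0,0.015]],[[-4,30,0],[0,0,0.018]],[[-4,26,0],[0,0,0]],[[0,0,0],[0,0,0]],[[0,0,0],[0,0,0]],[[0,0,0],[0,0,0]]]'

```text
time: 10.42
eef_pos: [0.5478, 0.1851, 0.2416]
tcp_rot: [0.041, 0.999, -0.001, -0.002]
contact_force: [0.3, 1.0, -3.1]
opening: 0.146
finger_force: 88.5
```

```bash
python3 - <<'E'
from h import *
for i in range(3): s=readout.get_state()
np.save('pics/w4s.npy',s,allow_pickle=True)
im=cams.read_camera('wrist');np.save('pics/w4.npy',im)
cv2.imwrite('pics/w4.png',cv2.resize(im[60:360,60:460,::-1],(800,600),interpolation=cv2.INTER_CUBIC))
M=R.from_quat(s['tcp_rot']).as_matrix()
print(s['time'],s['eef_pos'],M[:,2],s['contact_force'],'ty',np.arctan2(M[1,1],M[0,1]))
E
```

```text
10.4167 [0.54782381 0.18510541 0.24156572] [-0.00314633 -0.00102747 -0.99999452] [ 0.30813567  0.95799739 -3.11444075] ty 1.4887600154964946
```

View pics/w4.png

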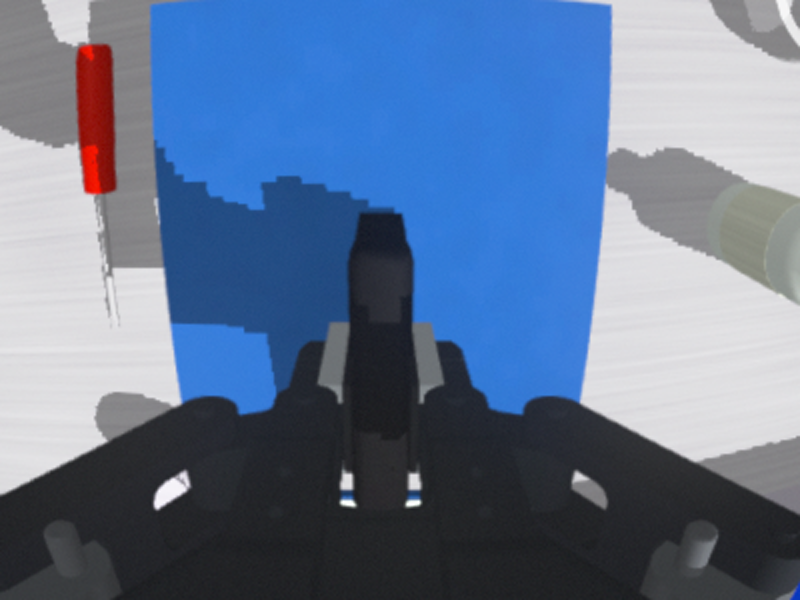

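The held cover shows its far corners at (151,5) and (611,5), with the side edges reaching (180,395) and (582,395). The handle is between the pads. I'll check the held pose.

```bash
python3 - <<'E'
from h import *
from scipy.optimize import least_squares
s=np.load('pics/w4s.npy',allow_pickle=True).item()
pc=np.array([[151,5],[611,5]])/2+[59.8,59.8]
pe=np.array([[180,395],[582,395],[161,200],[606,200]])/2+[59.8,59.8]
z=s['eef_pos'][2]-.0249+.005
def f(v):
    x,y,yaw,pit,roll,ex=*v[:3],v[3],v[4],v[5:]
    K=np.array([[-.095,-.065,0],[-.095,.065,0]]+[[e,sg*.065,0] for e,sg in zip(ex,(-1,1,-1,1))])
    # rotate about handle mid (37 mm above plate top)
    K=(K-[0,0,.037])@R.from_euler('xyz',[roll,pit,yaw]).as_matrix().T+[x,y,z+.037]
    return np.r_[(wproj(K,s)-np.r_[pc,pe]).ravel(),(v[3])*100,v[4]*100]
r=least_squares(f,[.548,.185,-.083,0,0,.05,.05,0,0]);print(r.x.round(4),r.fun.round(2))
def g(v): # no tilt penalty on pitch, x fixed to grasp (cover 1 mm behind TCP)
    return np.r_[f(v)[:-2],(v[0]-.5470)*1e4,v[4]*100]
r=least_squares(g,[.548,.185,-.083,0,0,.05,.05,0,0]);print(r.x.round(4),r.fun.round(2))
E
```

```text
[ 0.548   0.1854 -0.0806 -0.0062 -0.      0.0247  0.0249 -0.0385 -0.0385] [ 0.1   0.    0.72 -0.   -0.04  0.01  0.88  0.14 -1.58  0.12 -0.02 -0.
 -0.62 -0.  ]
[ 0.547   0.1854 -0.0808 -0.0205  0.0007  0.025   0.0251 -0.038  -0.038 ] [ 0.96 -0.37 -0.15 -0.37 -0.27  0.04  1.06  0.16 -1.26  0.09 -0.36 -0.02
  0.13  0.07]
```

Request:
step_arm --increments '[[[1,0,-20],[0,0,0]],[[0,0,-25],[0,0,0]],[[0,0,-15],[0,0,0]],[[0,0,-10],[0,0,0]],[[0,0,0],[0,0,0]],[[0,0,0],[0,0,0]]]'

```text
time: 10.97
eef_pos: [0.5501, 0.1844, 0.173]
tcp_rot: [0.042, 0.999, -0.0, -0.0]
contact_force: [-0.2, -1.0, -3.6]
opening: 0.144
finger_force: 88.4
```

```bash
python3 - <<'E'
from h import *
s=readout.get_state();print(s['eef_pos'],s['contact_force'])
x=[.549,.1855,-.084]
# check in scene view: measured orange/slot vs expected
im=cams.read_camera('scene');np.save('pics/s5.npy',im)
a=im[180:290,225:350,::-1];cv2.imwrite('pics/s5.png',cv2.resize(a,None,fx=5,fy=5,interpolation=cv2.INTER_CUBIC))
zc=s['eef_pos'][2]-.0249
print('exp cover corners',((project('scene',pl(*x,[[.095,.065,zc+.005],[.095,-.065,zc+.005],[-.095,-.065,zc+.005],[-.095,.065,zc+.005]]))-[224.6,179.6])*5).round(0).tolist())
E
```

```text
[0.55011971 0.18437813 0.17302173] [-0.20306178 -1.01119133 -3.59126305]
exp cover corners [[257.0, 350.0], [147.0, 193.0], [413.0, 75.0], [533.0, 219.0]]
```

View pics/s5.png

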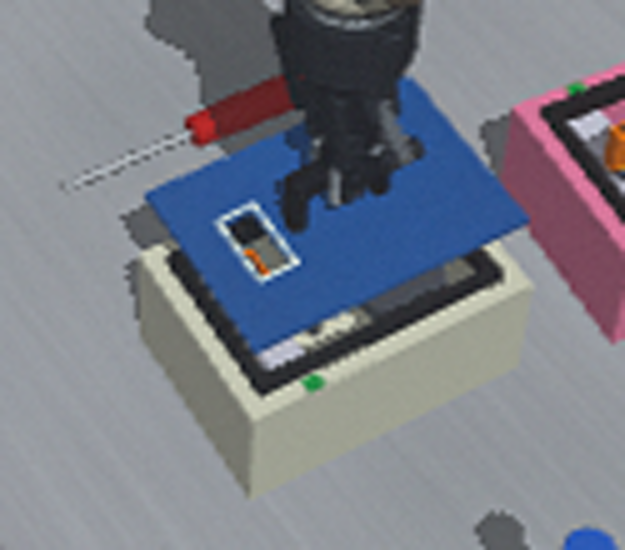

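The scene crop shows the cover corners at (257,350), (147,193) and (528,218), which match the predictions. The orange head is visible through the slot at (257,262). Lowering.

Request:
step_arm --increments '[[[-1,0,-12],[0,0,0]],[[0,0,-10],[0,0,0]],[[0,0,-8],[0,0,0]],[[0,0,-8],[0,0,0]],[[0,0,-4],[0,0,0]],[[0,0,0],[0,0,0]],[[0,0,0],[0,0,0]]]'

```text
time: 11.6
eef_pos: [0.5489, 0.1852, 0.1309]
tcp_rot: [0.041, 0.999, -0.0, -0.0]
contact_force: [-0.2, 0.2, -3.8]
opening: 0.146
finger_force: 88.6
```

Request:
step_arm --increments '[[[0,0,-4],[0,0,0]],[[0,0,-4],[0,0,0]],[[0,0,-2],[0,0,0]],[[0,0,0],[0,0,0]],[[0,0,0],[0,0,0]],[[0,0,0],[0,0,0]]]'

```text
time: 12.1
eef_pos: [0.5492, 0.1851, 0.1215]
tcp_rot: [0.041, 0.999, -0.0, 0.0]
contact_force: [-0.4, -0.9, -3.4]
opening: 0.141
finger_force: 88.5
```

Near gasket contact; pressing in small steps.

Request:
step_arm --increments '[[[0,0,-1.5],[0,0,0]],[[0,0,-1.5],[0,0,0]],[[0,0,-1],[0,0,0]],[[0,0,0],[0,0,0]],[[0,0,0],[0,0,0]],[[0,0,0],[0,0,0]]]'

```text
time: 12.6
eef_pos: [0.5495, 0.1852, 0.1181]
tcp_rot: [0.041, 0.999, 0.0, 0.001]
contact_force: [-1.0, 0.0, 1.5]
opening: 0.143
finger_force: 89.1
```

Request:
step_arm --increments '[[[0,0,-1.5],[0,0,0]],[[0,0,-1.5],[0,0,0]],[[0,0,-1],[0,0,0]],[[0,0,0],[0,0,0]],[[0,0,0],[0,0,0]],[[0,0,0],[0,0,0]]]'

```text
time: 13.1
eef_pos: [0.5495, 0.1852, 0.1149]
tcp_rot: [0.041, 0.999, -0.0, 0.0]
contact_force: [-2.7, -1.0, 7.5]
opening: 0.144
finger_force: 90.3
```

Request:
step_arm --increments '[[[0,0,-1.5],[0,0,0]],[[0,0,-1.5],[0,0,0]],[[0,0,-1],[0,0,0]],[[0,0,0],[0,0,0]],[[0,0,0],[0,0,0]],[[0,0,0],[0,0,0]]]'

```text
time: 13.6
eef_pos: [0.5495, 0.1852, 0.1148]
tcp_rot: [0.041, 0.999, -0.0, -0.0]
contact_force: [-12.6, -3.4, 24.5]
opening: 0.144
finger_force: 92.5
```

```bash
python3 - <<'E'
from h import *
s=readout.get_state();print(s['eef_pos'],s['contact_force'],s['wrist_torque'],R.from_quat(s['tcp_rot']).as_matrix()[:,2])
im=cams.read_camera('scene')
a=im[180:290,225:350,::-1];cv2.imwrite('pics/s6.png',cv2.resize(a,None,fx=5,fy=5,interpolation=cv2.INTER_CUBIC))
x=[.549,.1855,-.084]
for z in(.095,.098): print('exp corners',((project('scene',pl(*x,[[.095,.065,z],[.095,-.065,z],[-.095,-.065,z],[-.095,.065,z]]))-[224.6,179.6])*5).round(0).tolist())
E
```

```text
[0.54952723 0.18522766 0.11476447] [-12.58145021  -3.37088095  24.49246461] [-0.47133584  1.95224682  0.00555383] [-6.47299466e-04 -8.00054028e-04 -9.99999470e-01]
exp corners [[255.0, 406.0], [147.0, 250.0], [406.0, 133.0], [522.0, 277.0]]
exp corners [[255.0, 404.0], [147.0, 248.0], [406.0, 131.0], [523.0, 274.0]]
```

View pics/s6.png

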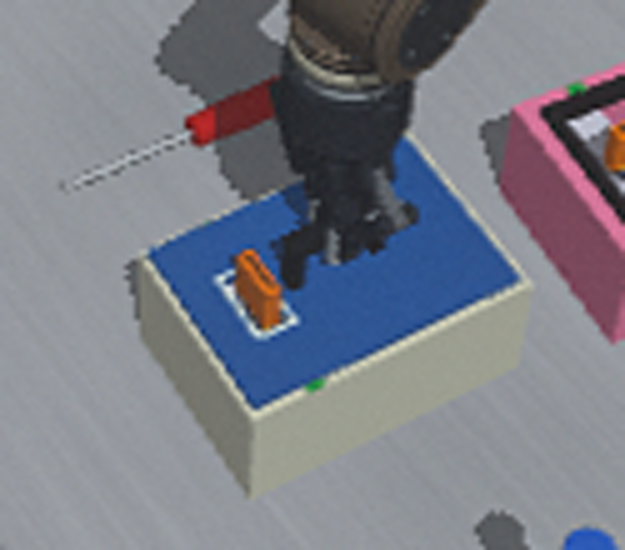

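The cover sits on the rim with its corners at (255,408), (148,250) and (522,280), as predicted. The fastener stands through the slot at (258,288). Pressing 4 mm further raised the force from 7.5 to 24.5 N without moving the tool, so the cover is fully home.

Request:
step_arm --increments '[[[0,0,0],[0,0,0]],[[0,0,0],[0,0,0]],[[0,0,0],[0,0,0]],[[0,0,0],[0,0,0]]]'

```text
time: 13.98
eef_pos: [0.5495, 0.1852, 0.1148]
tcp_rot: [0.041, 0.999, -0.0, -0.0]
contact_force: [-13.0, -2.8, 23.2]
opening: 0.144
finger_force: 92.5
```

```bash
python3 -c "
from plant import readout,sign_off
s=readout.get_state();print(s['eef_pos'],s['contact_force']);print(sign_off())"
```

```text
[0.54954946 0.18522636 0.11477591] [-12.98105842  -2.82514255  23.15447643]
the job is handed in; nothing more can be done
None
```

The job is handed in at about 14 s, with no verdict returned: the fastener is aligned and the blue cover is fully home on the cream unit with the fastener through its slot, still held down at about 23 N.

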